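# Put the ring mandrel back on its rest

## Task

Take the longer of the two ring mandrels lying on the jeweller's bench and lay it in the two notches of the raised wooden rest, centred on the rest along its length, with its wooden grip at either end. Set it down gently rather than dropping it, let go, and leave the shorter mandrel where it lies.

Things in the scene. Friction and masses are not known exactly. Their poses are not given: they have to be found in the camera images.
- long_mandrel: longer ring mandrel, 270 mm, lying on the bench. From its -x end: square wooden grip 50 long, 20 x 20 mm; round steel bar 170 long, 20 mm diameter (brass band at the grip); steel nose 50 long tapering to 12 mm. Origin on its axis at mid-length (10 mm above the bench as it lies); x along it towards the nose. 0.3 to 0.55 kg, balances about 15 mm from the origin towards the nose.
- short_mandrel: the shorter ring mandrel, to be left alone: same form, 180 mm long and 16 mm thick (grip 50 mm, round bar 80 mm, nose 50 mm), lying on the bench. Origin on its axis at mid-length, 8 mm above the bench; x towards the nose.
- rest: wooden rest fixed to the bench. Dark base 150 (x) x 60 x 12 mm; two pale uprights 12 mm thick centred at x = -55 and +55 mm, 98 mm free between. On each a 90 degree V notch open upward, trough along x: bottom 66, lips 90 mm above the bench, mouth 48 mm wide (y). A 20 mm bar in both notches has its axis 80 mm above the bench, over the x axis. Origin: centre of the base's underside; z up.
Not all that is in view belongs to the job. Leave any orange or pink look-alike of the rest alone.

How it is judged:
By the outcome, as a careful person would: the job done as asked, in the order asked, and still so for the second after the job is handed in, with the robot touching nothing.
It also fails if it takes over 38 s, if anything falls off the work surface, if the arm or the gripper's body presses on something with over 40 N, if the wrist force passes 120 N, or if a joint passes its speed limit or range.

## Robot

A 6-joint arm with a two-finger parallel gripper is mounted at the origin on the work surface. World frame = base frame: x ahead of the robot, y to its left, z up, the work surface at z = 0. Lengths are in mm, angles in rad, forces in N, time in s.
With the tool pointing down it reaches from about 225 to 875 mm from the base axis. Payload 3.4 kg.
Tool frame: the origin (TCP) lies between the finger pads; the fingertips stand 14 mm ahead of it and the grasp point (between the pads) lies 5 mm behind it (r.tip_extent is the distance from the TCP to the fingertips, in mm); z points along the fingers, y is the line along which they close (so a half turn about z gives the same grasp; the last joint's range is limited). The gripper opens to 85 mm and grips with 20 to 120 N. Pads are 22 mm wide; open, the fingers measure 114 mm over their backs; the gripper's body (76 mm by 85 mm) begins 54 mm behind the grasp point. The pads swing forward as they close: fully open they stand 13 mm farther back than shut.
Start: joints at [-1.295, 0.276, 1.505, -0, 1.361, -0.121], TCP at [222.221, -530.357, 245.328] pointing down, gripper open.
Joint ranges: [-2.89, 2.89], [-0.75, 2.08], [0.22, 2.7], [-1.18, 4.32], [0.11, 2.71], [-2.7, 2.7]. Speed limits (rad/s): [2.57, 2.57, 3.14, 3.14, 3.14, 3.14].

## Interface

Orientations are given as a unit quaternion [x, y, z, w].
In Python, from bench import r, vision gives the robot as it stands.
- The arm moves only by the tool drive_tool, never from a script. Its argument "increments" is one flat list of numbers, 6 for each row, row after row: the shift along the world's x, y, z in m, then the turn, a rotation vector about the world's x, y, z in rad. In form: [tx, ty, tz, ax, ay, az, tx, ty, tz, ax, ay, az, ...]. A call has 1 to 10 rows; each row is the pose to reach, as a shift and turn from the pose commanded when the call began; what a row does not reach only later rows make up. A row lasts 1/8 s, in which the tool goes at most 62.5 mm and 10.7 degrees, less where a joint would pass 70% of its speed; a pose out of reach is approached as far as the arm can. A call with a gripper value outside its range is refused whole. "gripper" is the finger opening in m, from 0 to 0.0854, set as the call begins (left out, the last holds). The fingers move at their own pace and stop on an object; "force" is the grip in N (left out, the last holds). Time passes only in rows, so rows that repeat a pose let the fingers close. It gives the time, the measured TCP pose, the force, the opening and the grip force at its end, in the units of the state.
- r.get_obs(): the state, without advancing time (a new reading comes with each control period).
- vision.snapshot(name): name is "scene" or "top"; returns a dict with "pixels" (480x640x3 uint8, blue, green, red), "range_z" (480x640 float32, mm along the optical axis (not along the pixel's ray), 0 where there is no reading), "vfov" (degrees; the focal length in pixels is half the picture's height over the tangent of half this angle, whatever the lens; pixels are square), "cx", "cy" (the principal point, pixels), "R" (3x3) and "t" (3): a world point X has camera coordinates R X + t. Camera axes: x right, y down, z forward; pixel columns grow to the right and rows downward; lengths in mm; the calibration is good to about 2 mm. A picture is of the moment at which its call begins.
- r.finish_job(): hands the job in; it is judged then, once.
The state is a dict: "time_s": time; "q": joint angles; "dq": joint speeds; "tau": joint torques, N m; "position": TCP position; "tcp_rot": TCP orientation; "wrist_force": force on the tool from outside, world axes, zero at the start; "torque": the same for the moment, N m; "opening": opening from 0.0 (shut) to 1.0 (fully open); "grip_force": force on a finger pad.
Only numpy, scipy, OpenCV 4.12 (cv2) and the standard library are available. Lean on these libraries where they do the work, as an engineer would, in place of code of your own. Each camera call takes 0.05 s, during which the arm holds its last target. There are 200 camera calls.

## Working session

There is one attempt and no reset: what is moved stays moved. The work goes in short steps, Python scripts to look and compute and a tool call to move; the robot and the scene stay as the last step left them, time stands still between calls to the robot, and variables do not carry over. Pictures are saved under pics/ and viewed, at most 10 in all, crops included, and the job is handed in when it is done.

Besides the shell and the picture viewer there is one more tool, called after "Emit:" as a command line: name --argument value ..., lists and objects as JSON in quotes. drive_tool: Moves the arm, as the interface text tells. Its arguments: {"type":"object","properties":{"increments":{"type":"array"},"gripper":{"type":"number"},"force":{"type":"number"}},"required":["increments"]}

```bash
mkdir -p pics; cat > h.py <<'E'
import numpy as np, cv2
from bench import r, vision
def snap(n,f):
    s=vision.snapshot(n); cv2.imwrite(f'pics/{f}.png',s['pixels']); np.savez(f'{f}.npz',**s); return s
def pts(s):
    f=240/np.tan(np.radians(float(s['vfov']))/2); v,u=np.mgrid[:480,:640]; z=s['range_z']
    c=np.stack([(u-s['cx'])/f*z,(v-s['cy'])/f*z,z],-1)
    P=(c-s['t'])@s['R']; P[z==0]=np.nan; return P
E
python3 - <<'E'
from h import *
for n in('top','scene'):
    s=snap(n,n+'0'); print(n,s['vfov'],s['cx'],s['cy'],s['R'].round(3).tolist(),s['t'].round(1))
print(r.get_obs())
E
```

```text
top 54.347849672709884 318.26514637601053 239.59964661640316 [[0.025, -1.0, 0.007], [-0.983, -0.026, -0.181], [0.181, -0.002, -0.983]] [ 36.2 509.7 796. ]
scene 48.02483177455956 320.5022415604466 239.6904917806455 [[0.452, 0.892, 0.021], [0.576, -0.274, -0.771], [-0.681, 0.361, -0.637]] [-269.6 -249.6 1513.3]
{'time_s': 0.1, 'q': array([-1.29502059e+00,  2.76518117e-01,  1.50600598e+00, -3.34433727e-05,
        1.36069726e+00, -1.20974047e-01]), 'dq': array([-0.00020171, -0.00133745, -0.00117389, -0.00059398, -0.00087786,
        0.00307211]), 'tau': array([ 6.62384973e-04, -4.17700517e+01, -2.46404743e+01, -3.13751470e-04,
        5.80922293e-03, -2.06647819e-06]), 'position': array([ 222.068006  , -529.90062834,  244.53419084]), 'tcp_rot': array([ 9.80387128e-01,  1.97079721e-01, -7.92703987e-05, -8.10644418e-04]), 'wrist_force': array([ 0.11822359, -0.22915899, -1.15403903]), 'torque': array([ 0.00804649,  0.01203989, -0.00013217]), 'grip_force': 0.0, 'opening': 1.0026082091086193}
```

View pics/top0.png

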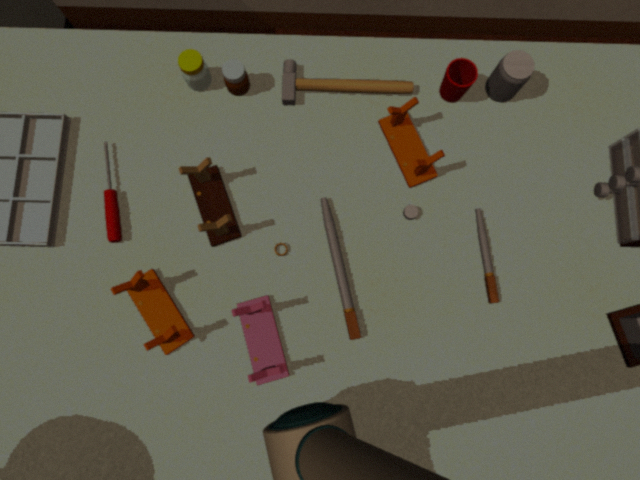

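View pics/scene0.png

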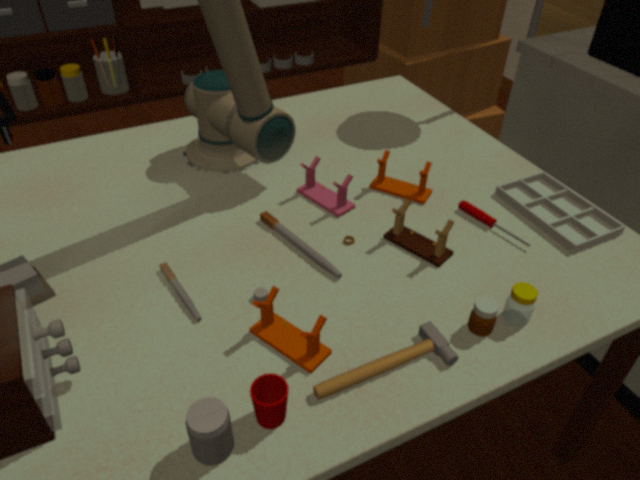

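In the top view, the mandrels run (326,200)–(353,337) and (479,210)–(493,300), and the first is clearly the longer. The candidate rests are dark with pale uprights at (213,207), orange at (408,148) and (160,312), and pink at (263,340). The dark one fits the description. I'll confirm it in a crop and measure.

```bash
python3 - <<'E'
from h import *
s=dict(np.load('top0.npz')); im=s['pixels']
c=cv2.resize(im[140:350,170:370],None,fx=2.85,fy=2.85,interpolation=cv2.INTER_CUBIC); c=cv2.convertScaleAbs(c,alpha=1.7); cv2.imwrite('pics/crop0.png',c)
P=pts(s); v,u=np.mgrid[:480,:640]
print('bench z',np.nanmedian(P[250:300,390:450,2]))
def comp(name,box,zlo,zhi):
    u0,v0,u1,v1=box; m=(u>=u0)&(u<u1)&(v>=v0)&(v<v1)&(P[...,2]>zlo)&(P[...,2]<zhi)
    q=P[m]; rc=cv2.minAreaRect(q[:,:2].astype(np.float32)); print(name,m.sum(),rc,'zmax',np.percentile(q[:,2],[50,99]).round(1)); return q
L=comp('long',(312,190,370,345),6,30); comp('short',(470,200,505,310),5,30)
comp('rest base',(175,155,250,250),6,16); U=comp('uprights',(175,150,250,250),40,100)
for sgn in(1,-1):
    k=U[(U[:,0]-U[:,0].mean())*sgn>0]; print('upright',cv2.minAreaRect(k[:,:2].astype(np.float32)),k.mean(0).round(1),k[:,2].max())
# long ends on axis
x,y=L[:,0],L[:,1]; a=np.polyfit(x,y,1); print('y=ax+b',a,x.min(),x.max())
for lo in np.arange(x.min(),x.max(),25):
    k=L[(x>=lo)&(x<lo+25)]; print(lo.round(),k.mean(0).round(1),np.ptp(k[:,1]).round(1))
E
```

```text
bench z -0.7035671627212225
long 1505 ((466.1287841796875, 9.724246978759766), (269.80499267578125, 20.083724975585938), 13.746938705444336) zmax [17.7 22.2]
short 837 ((495.38067626953125, -264.83453369140625), (179.7724609375, 17.396198272705078), 7.6417083740234375) zmax [13.9 17.9]
rest base 1949 ((578.2225952148438, 249.90521240234375), (150.95022583007812, 60.57959747314453), 21.957477569580078) zmax [11.  14.6]
uprights 668 ((578.372314453125, 250.33151245117188), (123.92245483398438, 59.415225982666016), 21.512577056884766) zmax [76.2 90.1]
upright ((629.2433471679688, 270.5804443359375), (14.412497520446777, 59.0468864440918), 21.504854202270508) [627.6 269.8  73.4] 91.30971204828971
upright ((526.7395629882812, 229.94400024414062), (12.873879432678223, 59.39118194580078), 20.94091796875) [525.6 229.8  75. ] 91.21957356280825
y=ax+b [   0.24400511 -103.5496994 ] 333.72746372634214 598.0104752972329
334.0 [346.7 -18.6  18.9] 23.6
359.0 [370.9 -13.3  18.9] 25.4
384.0 [396.3  -7.1  17.5] 25.6
409.0 [421.  -1.  17.] 24.5
434.0 [445.9   5.3  16.9] 24.6
459.0 [471.1  11.4  17.2] 24.7
484.0 [496.2  17.7  17. ] 24.9
509.0 [521.4  23.8  16.9] 25.1
534.0 [545.9  29.7  17. ] 25.0
559.0 [570.8  35.6  15.3] 19.5
584.0 [590.6  40.2  14.3] 13.6
```

View pics/crop0.png

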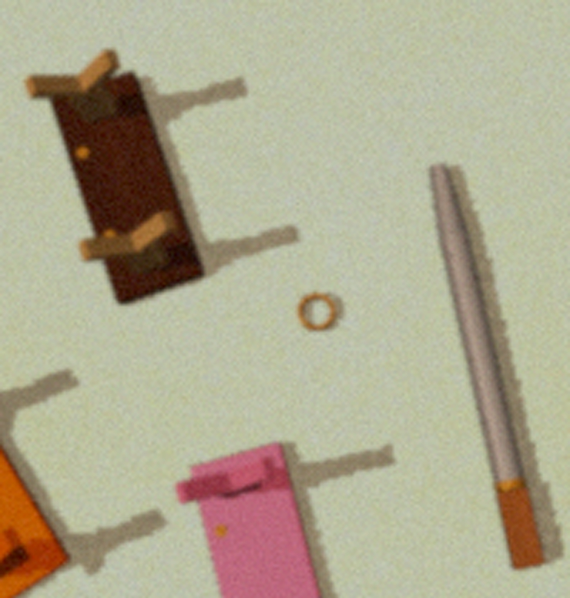

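The crop confirms the dark base with pale uprights, and the long mandrel measures 270 × 20 mm. The mandrel is centred at (466, 10) with yaw 13.75°. The rest is centred at (578, 250) with yaw 21.7°. I'll move above the grasp point, 15 mm noseward of centre at (480.7, 13.3), with a yaw turn of -0.157.

Emit:
drive_tool --increments '[0.008,0.016,0,0,0,-0.005,0.026,0.054,0,0,0,-0.016,0.049,0.103,0,0,0,-0.03,0.072,0.152,0,0,0,-0.044,0.098,0.207,0,0,0,-0.06,0.124,0.261,0,0,0,-0.075,0.15,0.315,0,0,0,-0.091,0.176,0.37,0,0,0,-0.107,0.202,0.424,0,0,0,-0.122,0.225,0.473,0,0,0,-0.137]' --gripper 0.05 --force 60

```text
time_s: 1.35
position: [446.9, -54.3, 245.4]
tcp_rot: [0.992, 0.13, 0.0, -0.0]
wrist_force: [0.4, -0.6, 0.0]
opening: 0.586
grip_force: 0.0
```

Emit:
drive_tool --increments '[0.018,0.038,-0.01,0,0,-0.011,0.029,0.062,-0.035,0,0,-0.018,0.0335,0.0707,-0.07,0,0,-0.02,0.0335,0.0707,-0.105,0,0,-0.02,0.0335,0.0707,-0.135,0,0,-0.02,0.0335,0.0707,-0.15,0,0,-0.02,0.0335,0.0707,-0.155,0,0,-0.02,0.0335,0.0707,-0.155,0,0,-0.02]'

```text
time_s: 2.35
position: [480.4, 13.8, 90.5]
tcp_rot: [0.993, 0.12, -0.0, -0.0]
wrist_force: [0.3, -0.4, -0.1]
opening: 0.582
grip_force: 0.0
```

```bash
python3 - <<'E'
from h import *
from scipy.spatial.transform import Rotation as R
o=r.get_obs(); print(o['time_s'],o['position'],o['q'].round(2),o['wrist_force'],o['opening'],r.tip_extent); M=R.from_quat(o['tcp_rot']).as_matrix(); print(M.round(4),np.degrees(np.arctan2(M[1,0],M[0,0])))
E
```

```text
2.35 [480.41506461  13.75763867  90.50331335] [-0.12  0.28  1.93  0.    0.93  1.21] [ 0.29077959 -0.36134726 -0.12598125] 0.5820820957414008 14.0
[[ 9.713e-01  2.377e-01 -1.000e-04]
 [ 2.377e-01 -9.713e-01  1.000e-04]
 [-1.000e-04 -1.000e-04 -1.000e+00]] 13.75303960648693
```

Emit:
drive_tool --increments '[0,0,-0.012,0,0,0,0,0,-0.03,0,0,0,0,0,-0.048,0,0,0,0,0,-0.06,0,0,0,0,0,-0.067,0,0,0,0,0,-0.071,0,0,0,0,0,-0.0735,0,0,0,0,0,-0.0735,0,0,0]'

```text
time_s: 3.35
position: [480.9, 13.3, 17.0]
tcp_rot: [0.993, 0.12, 0.0, 0.0]
wrist_force: [0.5, -0.2, 0.4]
opening: 0.588
grip_force: 0.0
```

Emit:
drive_tool --increments '[0,0,0,0,0,0,0,0,0,0,0,0,0,0,0,0,0,0,0,0,0,0,0,0,0,0,0,0,0,0,0,0,0,0,0,0,0,0,0,0,0,0,0,0,0,0,0,0]' --gripper 0.0 --force 60

```text
time_s: 4.35
position: [480.9, 13.4, 17.3]
tcp_rot: [0.993, 0.12, 0.0, 0.0]
wrist_force: [-0.9, 0.4, 5.4]
opening: 0.209
grip_force: 58.5
```

Emit:
drive_tool --increments '[0,0,0.002,0,0,0,0,0,0.006,0,0,0,0,0,0.012,0,0,0,0,0,0.018,0,0,0,0,0,0.02,0,0,0,0,0,0.02,0,0,0,0,0,0.02,0,0,0]'

```text
time_s: 5.22
position: [480.5, 13.3, 36.7]
tcp_rot: [0.993, 0.12, -0.0, 0.0]
wrist_force: [0.7, -0.6, -3.9]
opening: 0.206
grip_force: 58.7
```

```bash
python3 - <<'E'
from h import *
o=r.get_obs(); print(o['position'],o['wrist_force'],o['torque'],o['opening'])
s=snap('scene','scene1'); c=cv2.resize(s['pixels'][170:320,200:400],None,fx=4,fy=4,interpolation=cv2.INTER_CUBIC); cv2.imwrite('pics/crop1.png',cv2.convertScaleAbs(c,alpha=1.5))
E
```

```text
[480.54338135  13.34114908  36.7474341 ] [ 0.69422047 -0.56377093 -3.94625843] [ 0.08205079  0.00766447 -0.0299923 ] 0.20553205114715067
```

View pics/crop1.png

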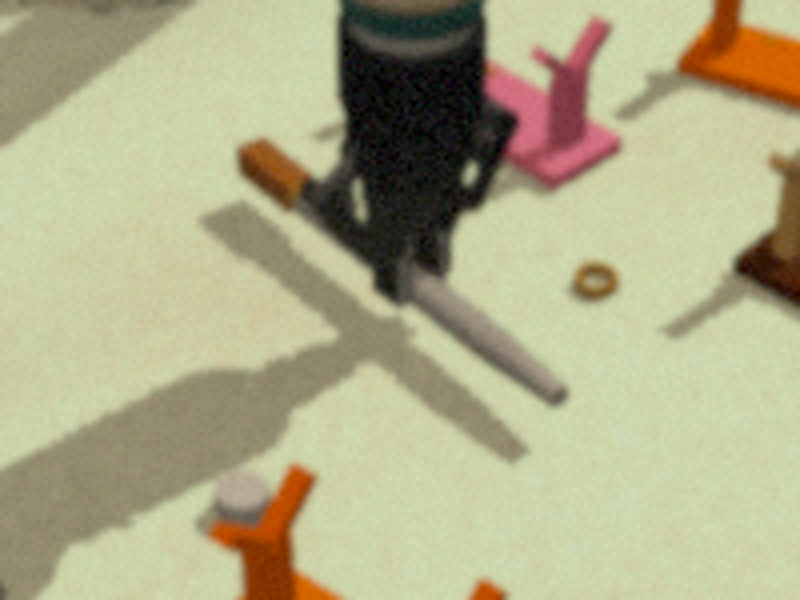

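The mandrel is lifted level: its shadow runs parallel, and the nose tip is at (558,397) in the crop. Next I'll raise it and carry it over the rest.

Emit:
drive_tool --increments '[0,0,0.01,0,0,0,0,0,0.03,0,0,0,0,0,0.055,0,0,0,0,0,0.08,0,0,0,0,0,0.1,0,0,0,0.003,0.007,0.11,0,0,0.004,0.01,0.022,0.11,0,0,0.012,0.02,0.044,0.11,0,0,0.025,0.033,0.071,0.11,0,0,0.041,0.047,0.102,0.11,0,0,0.058]'

```text
time_s: 6.52
position: [527.6, 117.1, 145.5]
tcp_rot: [0.989, 0.149, -0.001, -0.0]
wrist_force: [0.2, -0.6, -4.4]
opening: 0.21
grip_force: 58.9
```

Emit:
drive_tool --increments '[0.014,0.031,0,0,0,0.018,0.028,0.061,0,0,0,0.035,0.041,0.089,0,0,0,0.051,0.052,0.112,0,0,0,0.065,0.06,0.13,0,0,0,0.075,0.0635,0.138,0,0,0,0.08,0.0645,0.1403,0,0,0,0.081,0.0645,0.1403,0,0,0,0.081,0.0645,0.1403,0,0,0,0.081]'

```text
time_s: 7.65
position: [592.0, 254.8, 147.0]
tcp_rot: [0.982, 0.188, -0.0, 0.0]
wrist_force: [-0.1, -0.8, -4.0]
opening: 0.206
grip_force: 59.0
```

```bash
python3 - <<'E'
from h import *
from scipy.spatial.transform import Rotation as R
o=r.get_obs(); M=R.from_quat(o['tcp_rot']).as_matrix(); print(o['time_s'],o['position'],np.degrees(np.arctan2(M[1,0],M[0,0])),o['wrist_force'],o['opening'])
s=snap('top','top2'); c=cv2.resize(s['pixels'][100:300,130:330],None,fx=3,fy=3,interpolation=cv2.INTER_CUBIC); cv2.imwrite('pics/crop2.png',cv2.convertScaleAbs(c,alpha=1.5))
P=pts(s); c0=np.array([578.3,250.1]); d=np.radians(21.7); X=np.array([np.cos(d),np.sin(d)]); Y=np.array([-X[1],X[0]])
a=(P[...,:2]-c0)@X; b=(P[...,:2]-c0)@Y; m=(abs(a)<160)&(abs(b)<20)&(P[...,2]>110)&(P[...,2]<170)
print(m.sum(),np.nanmin(a[m]),np.nanmax(a[m]))
for lo in range(-145,145,15):
    k=m&(a>=lo)&(a<lo+15)
    if k.sum()>3: print(lo,k.sum(),b[k].min().round(1),b[k].max().round(1),np.percentile(P[k][:,2],[50,95]).round(1))
E
```

```text
7.65 [591.95784784 254.82569816 146.98448802] 21.65660402401357 [-0.13239443 -0.807652   -4.04220662] 0.20606295500052732
1365 -136.15421843192354 28.301571300132423
-145 77 -11.4 8.5 [147.6 149.9]
-130 129 -11.5 9.0 [148.4 150.6]
-115 131 -11.4 8.7 [148.2 150.4]
-100 125 -11.7 8.8 [148.5 150.6]
-85 114 -11.6 8.4 [147.2 150.2]
-70 114 -11.2 7.9 [147.1 149.9]
-55 115 -11.3 8.0 [147.4 150. ]
-40 110 -11.3 8.1 [147.1 149.6]
-25 116 -11.6 8.1 [146.9 150.1]
-10 178 -17.1 14.4 [147.8 166.6]
5 131 -19.8 19.8 [148.3 167.2]
20 25 -1.0 7.7 [147.  152.1]
```

View pics/crop2.png

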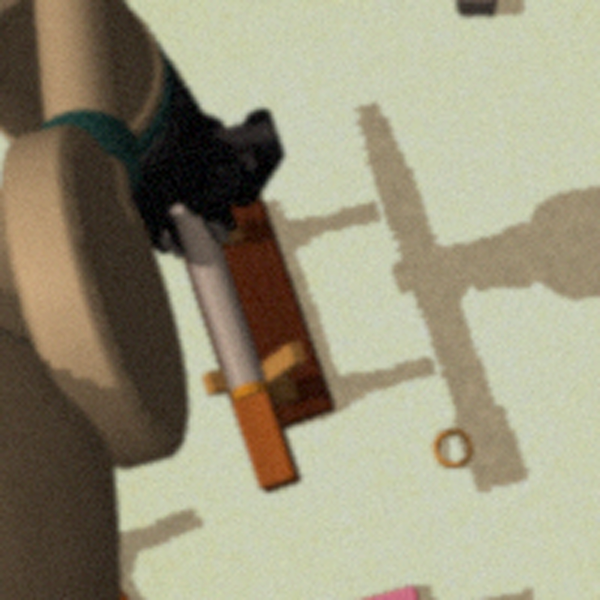

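The mandrel is level and aligned with the rest. The grip end is 136 mm from the rest centre (ideal 135), and the lateral offset is about -1.4 mm. I'll nudge it and lower it to just above contact.

Emit:
drive_tool --increments '[0.0003,0.001,-0.005,0,0,0,0.0003,0.001,-0.015,0,0,0,0.0003,0.001,-0.027,0,0,0,0.0003,0.001,-0.038,0,0,0,0.0003,0.001,-0.047,0,0,0,0.0003,0.001,-0.053,0,0,0,0.0003,0.001,-0.056,0,0,0,0.0003,0.001,-0.0565,0,0,0,0.0003,0.001,-0.0565,0,0,0]'

```text
time_s: 8.82
position: [592.8, 256.7, 90.7]
tcp_rot: [0.982, 0.188, 0.0, -0.0]
wrist_force: [-0.5, 0.2, -4.9]
opening: 0.208
grip_force: 59.0
```

Emit:
drive_tool --increments '[0,0,-0.0005,0,0,0,0,0,-0.001,0,0,0,0,0,-0.0015,0,0,0,0,0,-0.002,0,0,0,0,0,-0.002,0,0,0]'

```text
time_s: 9.45
position: [592.5, 256.6, 88.2]
tcp_rot: [0.982, 0.188, -0.0, 0.0]
wrist_force: [-0.4, 0.6, -5.3]
opening: 0.204
grip_force: 59.0
```

Emit:
drive_tool --increments '[0,0,-0.0005,0,0,0,0,0,-0.001,0,0,0,0,0,-0.001,0,0,0]'

```text
time_s: 9.82
position: [592.5, 256.7, 87.6]
tcp_rot: [0.982, 0.188, 0.0, -0.0]
wrist_force: [-0.9, -0.4, -2.6]
opening: 0.206
grip_force: 59.0
```

Emit:
drive_tool --increments '[0,0,-0.0005,0,0,0,0,0,-0.0007,0,0,0,0,0,-0.0007,0,0,0]'

```text
time_s: 10.2
position: [592.6, 256.7, 87.5]
tcp_rot: [0.982, 0.188, 0.0, -0.0]
wrist_force: [-3.4, 0.2, 4.1]
opening: 0.207
grip_force: 59.6
```

Contact: the wrist force has gone from -4.5 N to +4 N. I'll release and look.

Emit:
drive_tool --increments '[0,0,0,0,0,0,0,0,0,0,0,0,0,0,0,0,0,0,0,0,0,0,0,0,0,0,0,0,0,0,0,0,0,0,0,0]' --gripper 0.05 --force 20

```text
time_s: 10.95
position: [592.5, 256.6, 86.6]
tcp_rot: [0.982, 0.188, 0.0, 0.0]
wrist_force: [-0.1, 0.2, 0.0]
opening: 0.584
grip_force: 0.0
```

Emit:
drive_tool --increments '[0,0,0.004,0,0,0,0,0,0.012,0,0,0,0,0,0.027,0,0,0,0,0,0.05,0,0,0,0,0,0.08,0,0,0,0,0,0.11,0,0,0,0,0,0.14,0,0,0,0,-0.02,0.16,0,0,0,0,-0.05,0.17,0,0,0,0,-0.09,0.17,0,0,0]'

```text
time_s: 12.2
position: [592.7, 165.1, 258.3]
tcp_rot: [0.982, 0.189, 0.001, 0.0]
wrist_force: [0.2, -0.3, 0.6]
opening: 0.588
grip_force: 0.0
```

Emit:
drive_tool --increments '[-0.01,-0.05,0,0,0,0,-0.03,-0.1,0,0,0,0,-0.05,-0.15,0,0,0,0,-0.07,-0.2,0,0,0,0,-0.09,-0.25,0,0,0,0,-0.1,-0.28,0,0,0,0,-0.105,-0.3,0,0,0,0,-0.105,-0.3,0,0,0,0]'

```text
time_s: 13.2
position: [486.4, -135.2, 256.9]
tcp_rot: [0.982, 0.187, -0.0, 0.0]
wrist_force: [-0.5, 0.3, -0.1]
opening: 0.586
grip_force: 0.0
```

```bash
python3 - <<'E'
from h import *
s=snap('top','top3'); c=cv2.resize(s['pixels'][100:300,130:330],None,fx=3,fy=3,interpolation=cv2.INTER_CUBIC); cv2.imwrite('pics/crop3.png',cv2.convertScaleAbs(c,alpha=1.5))
P=pts(s); c0=np.array([578.3,250.1]); d=np.radians(21.7); X=np.array([np.cos(d),np.sin(d)]); Y=np.array([-X[1],X[0]])
a=(P[...,:2]-c0)@X; b=(P[...,:2]-c0)@Y; m=(abs(a)<160)&(abs(b)<14)&(P[...,2]>76)&(P[...,2]<110)
print(m.sum(),np.nanmin(a[m]),np.nanmax(a[m]))
for lo in range(-140,140,20):
    k=m&(a>=lo)&(a<lo+20)
    if k.sum()>3: print(lo,k.sum(),b[k].min().round(1),b[k].max().round(1),np.percentile(P[k][:,2],[50,95]).round(1))
E
```

```text
1701 -134.81309569007945 134.91997778222867
-140 118 -10.0 9.8 [88.6 90.5]
-120 148 -9.9 9.8 [88.8 91.5]
-100 141 -9.9 10.1 [88.6 90.8]
-80 130 -10.0 13.5 [87.4 90.8]
-60 152 -13.6 13.8 [87.  91.2]
-40 128 -9.9 9.6 [87.  90.5]
-20 123 -9.9 9.3 [87.5 90.5]
0 125 -9.9 9.3 [87.6 90.5]
20 124 -9.9 9.5 [87.6 90.9]
40 136 -13.5 13.7 [87.1 90.5]
60 121 -13.2 13.5 [87.5 90.1]
80 112 -9.9 9.6 [87.1 90.3]
100 86 -8.2 7.6 [85.9 88.7]
120 57 -7.0 6.7 [84.6 87.5]
```

View pics/crop3.png

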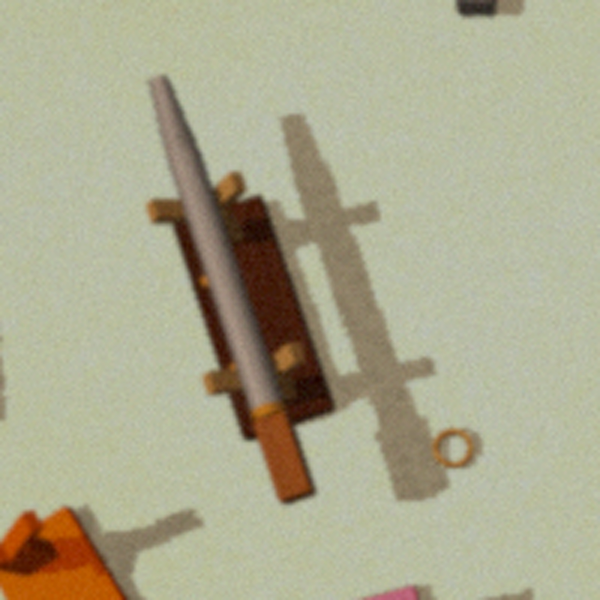

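The mandrel lies in both notches, from (160,78) to (297,497) in the crop. Its ends are at -134.8 and +134.9 mm, its axis is at about 80 mm, and it's level.

```bash
python3 -c "
from bench import r
print(r.finish_job())"
```

```text
the job is handed in; nothing more can be done
None
```

The long mandrel lies in both notches of the dark wooden rest, centred to within about 1 mm and level; it was set down gently and released, the short mandrel was left alone, and the job was handed in at about 13 s.

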